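# Hold a spring clip open over the stock card

## Robot

A 6-joint arm with a two-finger parallel gripper is mounted at the origin on the work surface. World frame = base frame: x ahead of the robot, y to its left, z up, the work surface at z = 0. Lengths are in m, angles in degrees, forces in N, time in s.
With the tool pointing down it reaches from about 0.275 to 0.875 m from the base axis. Payload 12.5 kg.
Tool frame: the origin (TCP) lies between the finger pads; the fingertips stand 11 mm ahead of it and the grasp point (between the pads) lies 8 mm behind it (finger_overhang is the distance from the TCP to the fingertips, in m); y points along the fingers, x is the direction in which the jaws open and shut, and the axes are right-handed (so a half turn about y gives the same grasp; the last joint's range is limited). The gripper opens to 85 mm and grips with 20 to 120 N. Pads are 22 mm wide; open, the fingers measure 114 mm over their backs; the gripper's body (76 mm by 85 mm) begins 54 mm behind the grasp point. The pads swing forward as they close: fully open they stand 13 mm farther back than shut.
Start: joints at [-80.993, 20.094, 94.641, -0, 65.266, -4.847], TCP at [0.132, -0.534, 0.242] pointing down, gripper open.
Joint ranges: [-157.81, 157.81], [-45, 120.19], [0.68, 151.7], [-89.99, 269.99], [4.06, 180], [-164.3, 164.3]. Speed limits (degrees/s): [127.2, 127.2, 159.86, 180, 180, 180].

## Interface

Orientations are given as a 3x3 rotation matrix whose columns are the frame's x, y, z axes.
In Python, from rig import read_state, camera, finish_job, finger_overhang gives the robot as it stands.
- The arm moves only by the shell command python3 -m handwheel 'ROWS' [OPENING] [FORCE]. ROWS is JSON, a list of rows, each a list of 4 numbers: the shift along the tool's x, y, z as a fraction of full scale, then the turn about the tool's y as a fraction of full scale. In form: [[x, y, z, spin], ...]. A call has 1 to 12 rows; each row shifts and turns the commanded pose from where the row before left it, along the tool's axes as they then stand; what a row does not reach is not made up. Full scale, the value 1, is 3 cm for a shift and pi/2 rad for a turn. A row lasts 1/8 s, in which the tool goes at most 62.5 mm and 10.7 degrees, less where a joint would pass 70% of its speed; a pose out of reach is approached as far as the arm can. A call with a number of a shift or a turn outside -1 to 1 is refused whole. A call with a gripper value outside its range is refused whole. OPENING is the gripper's target within -1 to 1 (fully open at 1, half-way at 0, shut at -1), set as the call begins (- or left out, the last holds). The fingers move at their own pace and stop on an object; FORCE is the grip in N (left out, the last holds). Time passes only in rows, so rows that do not move let the fingers close. It gives the time, the measured TCP pose, the force and the opening at its end, in the units of the state.
- read_state(): the state, without advancing time (a new reading comes with each control period).
- camera(name): name is "scene" or "top" or "wrist"; returns a dict with "pixels" (384x512x3 uint8, red, green, blue), "range_z" (384x512 float32, m along the optical axis (not along the pixel's ray), 0 where there is no reading), "K" (3x3 intrinsics, pixels), "rvec" (rotation vector, rad) and "tvec" (3), from world to camera coordinates, as OpenCV has them. Camera axes: x right, y down, z forward; pixel columns grow to the right and rows downward; lengths in m; the calibration is good to about 2 mm. A picture is of the moment at which its call begins.
- finish_job(): hands the job in, once; it reports no verdict.
The state is a dict: "clock": time; "q": joint angles; "qd": joint speeds; "joint_torque": joint torques, N m; "tcp_pos": TCP position; "eef_rot": TCP orientation; "ft_force": force on the tool from outside, world axes, zero at the start; "ft_torque": the same for the moment, N m; "grip_width": finger opening in m.
Only numpy, scipy, OpenCV 4.12 (cv2) and the standard library are available. Lean on these libraries where they do the work, as an engineer would, in place of code of your own. Each camera call takes 0.05 s, during which the arm holds its last target. There are 200 camera calls.

## Task

Take the aluminium channel offcut off the top edge of the stock card and put it in the grey tray. Then pick up the spring clip by squeezing its handles, and hold it wide open astride the middle of the card's top edge, jaws pointing down one on each side of the card and not touching it, so that I can slip a delivery note in. Finish while still holding it open there: do not let it close or rest on the card, and leave the other things on the bench where they are.

Things in the scene. Friction and masses are not known exactly. Their poses are not given: they have to be found in the camera images.
- card: Stock card: brown board, 5 mm thick (along its x), 150 mm long (along its y), standing upright in a wooden foot 60 x 160 x 30 mm; fixed to the bench. Origin at the centre of the underside of the foot, on the bench; z up.
- card_edge (a point): Middle of the card's top edge, 125 mm above the bench. Axes as the card's: x through its thickness, y along the edge, z up.
- channel: Aluminium U-channel offcut, about 40 g, loose: 16 mm wide outside (its x), 60 mm long (y), 30 mm high (z), walls 3 mm, open side down. Origin: centre of its open underside. It starts hung over the card's top edge, up to 30 mm from the middle, its length along the edge, its top 3 mm above and its walls reaching 27 mm below the edge, with 2.5 mm of play each side.
- channel_center (a point): Centre of the channel, half-way up (15 mm below its top, 15 mm above its lower rims). Axes as the channel's.
- tray: Grey painted open tray, 170 mm (its x) by 130 mm (its y), walls 4 mm thick and 22 mm high, floor 4 mm thick; fixed. Origin at the centre of its underside, on the bench.
- clip: Black spring clip, about 90 g, standing loose on its closed jaws, handles up, 96 mm high. Origin: centre of the underside of the closed jaws; z up to the handles, x along the hinge pin, y the line along which the handles are squeezed and the jaws part. Jaws 40 mm wide (x), 30 mm over both pads (y). Two flat grip plates, 24 mm wide (x), splay up from the pin: 52 mm over their outsides at the top.
- clip_center (a point): Centre of the clip, on its hinge pin (10 mm thick), 50 mm above the origin; axes as the clip's. Squeezed, the grip plates turn until parallel, 24 mm over their outsides, reaching 6 to 50 mm above the pin, and meet a stop. A grip of 20 to 50 N centred about 28 mm above the pin opens it fully and holds it (spring: 4 N to start, 8 N at the stop).
- clip_mouth (a point): Middle of the clip's mouth: point midway between the jaws' lower ends, 50 mm below the pin (the clip's origin), axes as the clip's. Fully open, the jaws' ends are about 31 mm apart inside, tapering to the pin.
- clip_jaw_a (a joint): Turn of one jaw in rad: 0 closed, 0.3 fully open at the stop; sprung shut.
- clip_jaw_b (a joint): Turn of the other jaw in rad, geared to the first: 0 closed, 0.3 fully open; sprung shut.
- screw_box: Bystander: open carton of screws, 90 x 70 x 50 mm; origin under its centre.
- tape_roll: Bystander: roll of clear tape lying flat, 90 mm across, 45 mm high; origin under its centre.
- screwdriver: Bystander: screwdriver lying on the bench beyond the work.
- bin: Bystander: small blue open bin, 120 x 100 x 60 mm; origin under its centre.
There are look-alikes about, which are no part of the job. Leave any blue or orange look-alike of the clip alone.

How it is judged:
By the outcome, as a careful person would: the job done as asked, in the order asked, and still so for the second after the job is handed in, while the arm keeps its last pose, push and grip.
It also fails if it takes over 58 s, if anything falls off the work surface, if the arm or the gripper's body presses on something with over 40 N, if the wrist force passes 120 N, or if a joint passes its speed limit or range.

## Working session

There is one attempt and no reset: what is moved stays moved. The work goes in short steps, Python scripts to look and compute and a shell command to move; the robot and the scene stay as the last step left them, time stands still between calls to the robot, and variables do not carry over. Pictures are saved under pics/ and viewed, about 8 in all and at most 12, crops included, and the job is handed in when it is done.

```bash
mkdir -p pics; ls; cat > h.py <<'E'
import numpy as np, cv2
from rig import read_state, camera, finish_job, finger_overhang
def world(c):
    K=c["K"];R=cv2.Rodrigues(np.array(c["rvec"],float))[0];t=np.array(c["tvec"],float)
    z=c["range_z"];v,u=np.mgrid[:z.shape[0],:z.shape[1]]
    p=np.stack([(u-K[0][2])/K[0][0]*z,(v-K[1][2])/K[1][1]*z,z],-1)
    w=(p-t)@R; w[z<=0]=np.nan
    return w
def save(n,img): cv2.imwrite("pics/"+n,img[:,:,::-1])
E
python3 - <<'E'
from h import *
s=read_state();print({k:np.round(v,3).tolist() for k,v in s.items()},finger_overhang)
a=camera("top");b=camera("scene")
np.savez("top0",**a);np.savez("scene0",**b)
save("a.png",cv2.resize(np.vstack([a["pixels"],b["pixels"]]),(400*2,600*2)) if 0 else a["pixels"]);save("b.png",b["pixels"])
E
```

```text
pics
{'clock': 0.0, 'q': [-80.993, 20.126, 94.677, 0.0, 65.265, -4.849], 'qd': [-0.073, 0.065, 0.082, -0.016, -0.044, -0.019], 'joint_torque': [-0.002, -50.611, -29.14, -0.0, 0.005, 0.0], 'tcp_pos': [0.132, -0.534, 0.242], 'eef_rot': [[0.239, -0.0, 0.971], [-0.971, 0.001, 0.239], [-0.001, -1.0, 0.0]], 'ft_force': [0.392, 0.397, 0.053], 'ft_torque': [0.055, -0.045, -0.007], 'grip_width': 0.085} 0.011
```

View pics/a.png

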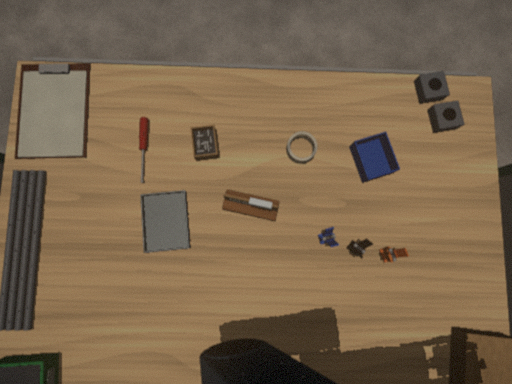

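View pics/b.png

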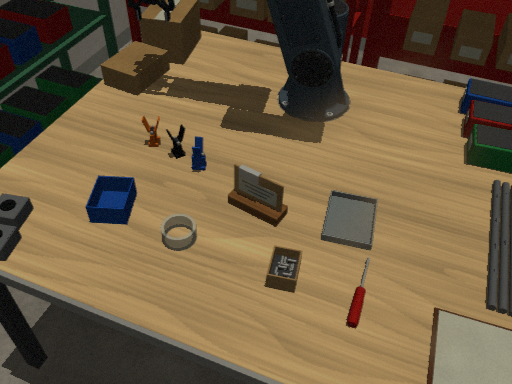

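Top view: the candidates for the clip are blue (328,237), black (360,247) and orange (393,254), so black is the one. The channel is the silver bar on the card at (260,203). The tray is at (165,221). Next I'll measure these and take a close crop.

```bash
python3 - <<'E'
from h import *
a=dict(np.load("top0.npz"));b=dict(np.load("scene0.npz"))
w=world(a);ws=world(b)
print(a["K"][0,0], -cv2.Rodrigues(a["rvec"])[0].T@a["tvec"], w[300,60])
def reg(n,w,u0,u1,v0,v1,zlo,zhi):
    m=np.zeros(w.shape[:2],bool);m[v0:v1,u0:u1]=1
    m&=(w[...,2]>zlo)&(w[...,2]<zhi);p=w[m]
    if len(p)<4: print(n,"few",len(p));return
    r=cv2.minAreaRect((p[:,:2]*1000).astype(np.float32));
    print(n,len(p),"mean",p.mean(0).round(4),"rect",np.round(r[0],1),np.round(r[1],1),round(r[2],1),"zmax",p[:,2].max().round(4))
for n,x in (("tray",(130,200,180,260,.012,.04)),("foot",(215,290,180,230,.02,.04)),("cardtop",(215,290,180,230,.10,.14)),("chan",(245,280,190,215,.122,.14)),
  ("blue",(315,343,222,252,.03,.12)),("black",(344,375,232,262,.03,.12)),("orange",(376,412,240,268,.03,.12))): reg(n+" top",w,*x)
for n,x in (("tray",(315,385,185,250,.012,.04)),("card",(220,290,155,220,.10,.14)),("blackhi",(165,188,120,162,.03,.12)),("blacklow",(165,188,120,162,.008,.045)),("blue",(188,210,130,175,.03,.12)),("orange",(138,164,110,150,.03,.12))): reg(n+" sc",ws,*x)
A=cv2.resize(a["pixels"][175:270,215:415],(800,380),interpolation=cv2.INTER_CUBIC)
B=cv2.resize(b["pixels"][105:180,130:300],(500,220),interpolation=cv2.INTER_CUBIC)
B=np.pad(B,((0,0),(0,300),(0,0)))
save("c.png",np.clip(np.vstack([A,B]).astype(float)*1.6,0,255).astype(np.uint8))
E
```

```text
356.6407695594031 [0.44506693 0.00236885 1.05744979] [ 0.27912246  0.5436654  -0.00504675]
tray top 371 mean [0.5148 0.2612 0.0195] rect [531.6 260.1] [210.7 131.2] 7.3 zmax 0.0252
foot top 791 mean [0.5595 0.012  0.0288] rect [563.5   9.9] [159.8  60.2] 79.0 zmax 0.0374
cardtop top 259 mean [5.605e-01 3.000e-04 1.235e-01] rect [563.4  10.2] [147.   16.4] 78.8 zmax 0.1335
chan top 164 mean [ 0.5578 -0.0175  0.1269] rect [557.7 -19. ] [87.5 16.3] 78.6 zmax 0.1335
blue top 210 mean [ 0.4731 -0.2112  0.0675] rect [ 474.4 -212.7] [51.2 39.8] 15.2 zmax 0.0959
black top 214 mean [ 0.4492 -0.2991  0.0676] rect [ 446.2 -298.3] [37.2 51.2] 47.0 zmax 0.0971
orange top 220 mean [ 0.4332 -0.3959  0.0674] rect [ 430.6 -391.9] [39. 52.] 21.0 zmax 0.097
tray sc 482 mean [0.5172 0.2629 0.0195] rect [511.6 259.7] [174.8 130.1] 7.0 zmax 0.028
card sc 516 mean [0.5659 0.0091 0.1171] rect [563.4  11.2] [152.6  22.3] 80.3 zmax 0.1313
blackhi sc 183 mean [ 0.4469 -0.2916  0.0654] rect [ 446.7 -296.6] [42.7 54.2] 73.6 zmax 0.0973
blacklow sc 102 mean [ 0.4537 -0.2925  0.022 ] rect [ 446.8 -296.2] [47.6 30.3] 56.8 zmax 0.0449
blue sc 251 mean [ 0.4754 -0.209   0.0659] rect [ 475.6 -209.6] [54.3 38.6] 18.0 zmax 0.0967
orange sc 171 mean [ 0.4362 -0.3899  0.0646] rect [ 432.5 -388.2] [40.8 51.3] 31.7 zmax 0.0976
```

View pics/c.png

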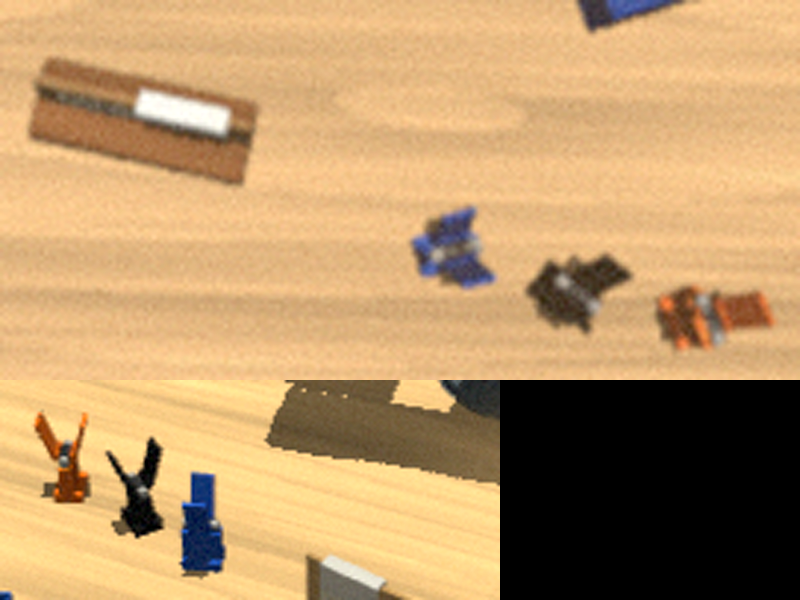

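The crop confirms the black clip stands upright in the middle of the three, and the channel is the white bar at crop (182,112). Now I'll refine the channel and clip poses.

```bash
cat >> h.py <<'E'
def rect(n,p):
    r=cv2.minAreaRect((p[:,:2]*1000).astype(np.float32))
    print(n,len(p),"mean",p.mean(0).round(4),"med",np.median(p,0).round(4),"rect",np.round(r[0],1),np.round(r[1],1),round(r[2],1))
def go(target,xang):
    """spin rows (world deg about z) and then shift in tool axes after spin"""
    s=read_state();R=np.array(s["eef_rot"]);p=np.array(s["tcp_pos"])
    a=np.degrees(np.arctan2(R[1,0],R[0,0]));d=(xang-a+180)%360-180
    c,si=np.cos(np.radians(d)),np.sin(np.radians(d));Rz=np.array([[c,-si,0],[si,c,0],[0,0,1]])
    t=(Rz@R).T@(np.array(target)-p)
    print("clock",s["clock"],"tcp",p.round(4),"xang",round(a,2),"spin total",round(-d/90,3),"shift total",(t/.03).round(3),"F",np.round(s["ft_force"],1),"w",round(s["grip_width"],4),"down",R[:,1].round(3))
E
python3 - <<'E'
from h import *
for n,(u0,u1,v0,v1) in (("top",(240,285,188,218)),("scene",(230,290,155,215))):
    c=dict(np.load(n+"0.npz"));w=world(c);g=c["pixels"].astype(int)
    m=np.zeros(g.shape[:2],bool);m[v0:v1,u0:u1]=1
    sat=g.max(-1)-g.min(-1)
    if n=="top":
        m2=m&(sat<25)&(g.min(-1)>110)&(w[...,2]>.115);rect("chan",w[m2])
    else:
        m2=m&(sat<25)&(w[...,2]>.10)&(g.min(-1)>60);rect("chan sc",w[m2]); rect("sctop",w[m2&(w[...,2]>.124)])
    # clip plates (top region) and tips
    b=(344,375,232,262) if n=="top" else (160,190,115,165)
    m=np.zeros(g.shape[:2],bool);m[b[2]:b[3],b[0]:b[1]]=1
    for lo,hi in ((.004,.03),(.062,.1),(.085,.1)):
        q=w[m&(w[...,2]>lo)&(w[...,2]<hi)]
        if len(q)>3: rect(f"clip {n} {lo}",q)
go([.558,-.019,.2],-11)
E
```

```text
chan 139 mean [ 0.5572 -0.0166  0.1268] med [ 0.5576 -0.0162  0.1271] rect [557.7 -16.8] [60.2 15.4] 78.6
clip top 0.004 57 mean [ 0.4475 -0.2888  0.011 ] med [ 0.4465 -0.2865  0.0098] rect [ 454.8 -302.1] [58.1 59.6] 76.7
clip top 0.062 107 mean [ 0.4504 -0.3015  0.0827] med [ 0.4558 -0.3043  0.0852] rect [ 445.7 -298.6] [23.6 51.2] 51.6
clip top 0.085 54 mean [ 0.4479 -0.3007  0.092 ] med [ 0.4559 -0.3049  0.0923] rect [ 445.8 -298.4] [23.1 51.2] 51.5
chan sc 111 mean [ 0.5603 -0.0138  0.1272] med [ 0.56   -0.0146  0.1277] rect [559.3 -13.9] [59.3 18.4] 78.9
sctop 103 mean [ 0.5602 -0.0138  0.1279] med [ 0.56   -0.0139  0.1278] rect [559.3 -13.9] [59.3 18.4] 78.9
clip scene 0.004 139 mean [ 0.4332 -0.3096  0.0111] med [ 0.4516 -0.2997  0.0086] rect [ 392.  -337.1] [245.9  91.2] 28.3
clip scene 0.062 90 mean [ 0.4434 -0.2915  0.081 ] med [ 0.4369 -0.2896  0.082 ] rect [ 445.5 -296.3] [27.7 51.9] 51.9
clip scene 0.085 37 mean [ 0.4435 -0.2928  0.0922] med [ 0.4362 -0.2881  0.0929] rect [ 445.4 -296.3] [27.  51.9] 51.9
clock 0.1 tcp [ 0.1317 -0.5337  0.2418] xang -76.14 spin total -0.724 shift total [10.677  1.384 19.553] F [ 0.   0.2 -0.6] w 0.0855 down [-0.     0.001 -1.   ]
```

```bash
python3 -m handwheel '[[0,0,0,-0.1034],[0,0,0,-0.1034],[0,0,0,-0.1034],[0,0,0,-0.1034],[0,0,0,-0.1034],[0,0,0,-0.1034],[0,0,0,-0.1034]]' 1 && python3 -m handwheel '[[0.5,0,0.95,0],[0.5,0,0.95,0],[0.5,0,0.95,0],[0.5,0,0.95,0],[0.5,0,0.95,0],[0.5,0,0.95,0],[0.5,0,0.95,0],[0.5,0,0.95,0],[0.5,0,0.95,0],[0.5,0,0.95,0],[0.5,0,0.95,0]]' && python3 -m handwheel '[[0.5,0,0.9,0],[0.5,0,0.9,0],[0.5,0,0.9,0],[0.5,0,0.9,0],[0.5,0,0.9,0],[0.5,0,0.9,0],[0.5,0,0.9,0],[0.5,0,0.9,0],[0.5,0,0.9,0],[0.5,0,0.9,0]]'; python3 - <<'E'
from h import *
c=camera("wrist");np.savez("w1",**c);save("d.png",c["pixels"])
go([.558,-.016,.2],-11)
w=world(c);g=c["pixels"].astype(int);z=w[...,2]
k=np.hypot(w[...,0]-.558,w[...,1])<.13
rect("top",w[k&(z>.1)&(z<.14)]);rect("hi",w[k&(z>.1265)&(z<.14)]);rect("foot",w[k&(z>.02)&(z<.04)])
E
```

```text
clock: 0.98
tcp_pos: [0.1317, -0.5338, 0.2419]
eef_rot: [[0.983, -0.0, 0.186], [-0.186, 0.001, 0.983], [-0.0, -1.0, 0.001]]
ft_force: [-0.2, 0.8, -0.6]
grip_width: 0.0853
clock: 2.35
tcp_pos: [0.354, -0.2568, 0.2421]
eef_rot: [[0.982, -0.0, 0.191], [-0.191, 0.0, 0.982], [-0.0, -1.0, 0.0]]
ft_force: [1.1, -0.4, -0.1]
grip_width: 0.0854
clock: 3.6
tcp_pos: [0.5527, -0.0204, 0.242]
eef_rot: [[0.982, -0.001, 0.191], [-0.191, 0.0, 0.982], [-0.001, -1.0, -0.0]]
ft_force: [1.3, -1.6, -0.2]
grip_width: 0.0855
clock 3.65 tcp [ 0.5544 -0.0183  0.242 ] xang -10.95 spin total 0.001 shift total [0.104 1.399 0.098] F [-1.6  1.9 -1.2] w 0.0855 down [ 0.     0.001 -1.   ]
top 1632 mean [0.5609 0.004  0.1279] med [ 0.5606 -0.0011  0.1288] rect [562.2  10.5] [148.9  16. ] 79.1
hi 1268 mean [ 0.5592 -0.0042  0.1289] med [ 0.5587 -0.0087  0.1291] rect [562.5  10.7] [148.1  15.8] 78.7
foot 4679 mean [0.5641 0.0228 0.0312] med [0.5655 0.0278 0.0312] rect [562.1  10.9] [159.6  60.1] 78.9
```

View pics/d.png

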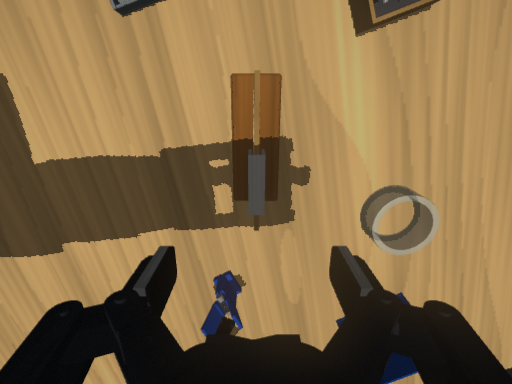

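The wrist view shows the channel (257,183) lying along the card, centred between the fingers. The positions agree within 1–2 mm, so I'll descend, grip and lift.

```bash
python3 -m handwheel '[[0.09,0.9,0.09,0],[0,0.9,0,0],[0,0.9,0,0],[0,0.9,0,0],[0,0.4,0,0],[0,0.27,0,0],[0,0,0,0]]' && python3 -m handwheel '[[0,0,0,0],[0,0,0,0],[0,0,0,0],[0,0,0,0],[0,0,0,0],[0,0,0,0],[0,0,0,0],[0,0,0,0]]' -1 40
```

```text
clock: 4.53
tcp_pos: [0.5555, -0.0193, 0.1143]
eef_rot: [[0.982, 0.0, 0.191], [-0.191, 0.0, 0.982], [0.0, -1.0, 0.0]]
ft_force: [-0.4, 0.1, -0.4]
grip_width: 0.0853
clock: 5.52
tcp_pos: [0.5556, -0.0192, 0.1144]
eef_rot: [[0.982, 0.0, 0.191], [-0.191, -0.0, 0.982], [0.0, -1.0, 0.0]]
ft_force: [-1.0, 0.8, 5.6]
grip_width: 0.0152
```

```bash
python3 -m handwheel '[[0,-0.3,0,0],[0,-0.8,0,0],[0,-0.8,0,0],[0,-0.8,0,0],[0,-0.8,0,0],[0,-0.1,0,0]]'; python3 - <<'E'
from h import *
c=camera("wrist");d=camera("scene");w=world(d);k=(np.hypot(w[...,0]-.512,w[...,1]-.26)<.13)&(w[...,2]>.013)&(w[...,2]<.03);rect("tray",w[k])
save("e.png",np.hstack([c["pixels"][100:384,60:460],cv2.resize(d["pixels"][60:260,200:400],(284,284))]))
go([.512,.26,.21],-11)
E
```

```text
clock: 6.28
tcp_pos: [0.556, -0.0193, 0.2237]
eef_rot: [[0.982, 0.003, 0.191], [-0.191, -0.0, 0.982], [0.003, -1.0, 0.0]]
ft_force: [0.0, -0.4, -1.0]
grip_width: 0.0152
tray 451 mean [0.5183 0.2632 0.0199] med [0.531  0.2654 0.0203] rect [511.4 259.5] [177.9 130. ] 7.1
clock 6.375 tcp [ 0.5553 -0.0191  0.2219] xang -11.0 spin total -0.0 shift total [-3.192  0.398  8.859] F [-0.2  0.3 -1.1] w 0.0151 down [-0.  0. -1.]
```

View pics/e.png

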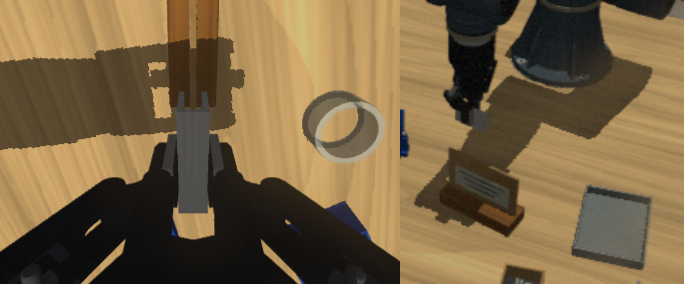

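The wrist crop shows the channel held level between the pads and clear of the card. I'll carry it to the tray and lower it.

```bash
python3 -m handwheel '[[-0.32,0,0.6,0],[-0.32,0,0.9,0],[-0.32,0,0.9,0],[-0.32,0,0.92,0],[-0.32,0,0.92,0],[-0.32,0,0.92,0],[-0.32,0,0.92,0],[-0.32,0,0.92,0],[-0.32,0,0.92,0],[-0.32,0,0.92,0],[0,0,0,0]]' && python3 -m handwheel '[[0,0.9,0,0],[0,0.9,0,0],[0,0.9,0,0],[0,0.9,0,0],[0,0.9,0,0],[0,0.9,0,0],[0,0.6,0,0],[0,0.4,0,0],[0,0.2,0,0],[0,0,0,0]]'
```

```text
clock: 7.75
tcp_pos: [0.5105, 0.2614, 0.2211]
eef_rot: [[0.982, -0.002, 0.188], [-0.188, -0.0, 0.982], [-0.002, -1.0, -0.001]]
ft_force: [0.3, 0.1, -0.7]
grip_width: 0.0151
clock: 9.0
tcp_pos: [0.5119, 0.2595, 0.0243]
eef_rot: [[0.982, 0.0, 0.191], [-0.191, 0.0, 0.982], [0.0, -1.0, 0.0]]
ft_force: [0.3, -0.3, -0.8]
grip_width: 0.0153
```

```bash
python3 -m handwheel '[[0,0.07,0,0],[0,0.05,0,0],[0,0,0,0]]' && python3 -m handwheel '[[0,0,0,0],[0,0,0,0],[0,0,0,0],[0,0,0,0],[0,0,0,0],[0,0,0,0]]' 0.3 && python3 -m handwheel '[[0,-0.3,0,0],[0,-0.7,0,0],[0,-1,0,0],[0,-1,0,0],[0,-1,0,0],[0,-1,0,0],[0,-1,0,0]]' 1; python3 - <<'E'
from h import *
c=camera("wrist");save("f.png",c["pixels"])
go([.4456,-.2974,.20],-38.4)
E
```

```text
clock: 9.38
tcp_pos: [0.5119, 0.2595, 0.0207]
eef_rot: [[0.982, 0.0, 0.191], [-0.191, 0.0, 0.982], [0.0, -1.0, 0.0]]
ft_force: [-0.6, 0.7, -1.1]
grip_width: 0.0156
clock: 10.12
tcp_pos: [0.5119, 0.2595, 0.0206]
eef_rot: [[0.982, 0.0, 0.191], [-0.191, 0.0, 0.982], [0.0, -1.0, 0.0]]
ft_force: [0.2, 0.6, 0.8]
grip_width: 0.0554
clock: 11.0
tcp_pos: [0.5117, 0.2594, 0.2023]
eef_rot: [[0.982, 0.001, 0.191], [-0.191, 0.0, 0.982], [0.001, -1.0, 0.0]]
ft_force: [0.6, 0.4, -0.2]
grip_width: 0.0853
clock 11.05 tcp [0.5132 0.2601 0.2062] xang -11.0 spin total 0.304 shift total [  9.775   0.205 -15.962] F [2.2 0.2 3.8] w 0.0852 down [ 0.006  0.002 -1.   ]
```

View pics/f.png

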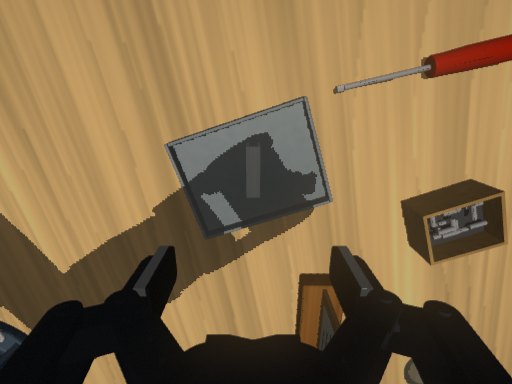

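The channel lies in the tray at (253,172). Next, the clip.

```bash
python3 -m handwheel '[[0,0,0,0.1013],[0,0,0,0.1013],[0,0,0,0.1013],[0.54,0,-0.88,0],[0.54,0,-0.88,0],[0.54,0,-0.88,0],[0.54,0,-0.88,0],[0.54,0,-0.88,0],[0.54,0,-0.88,0],[0.54,0,-0.88,0],[0.54,0,-0.88,0],[0.54,0,-0.88,0]]' && python3 -m handwheel '[[0.54,0,-0.89,0],[0.54,0,-0.89,0],[0.54,0,-0.89,0],[0.54,0,-0.89,0],[0.54,0,-0.89,0],[0.54,0,-0.89,0],[0.54,0,-0.89,0],[0.54,0,-0.89,0],[0.5,0,-0.89,0],[0,0,0,0],[0,0,0,0]]'; python3 - <<'E'
from h import *
c=camera("wrist");save("g.png",c["pixels"])
w=world(c);g=c["pixels"].astype(int);z=w[...,2]
k=(np.hypot(w[...,0]-.4456,w[...,1]+.2974)<.05)
for lo in (.062,.075,.085): rect("plates",w[k&(z>lo)&(z<.102)])
go([.4456,-.2974,.20],-38.4)
E
```

```text
clock: 12.55
tcp_pos: [0.4785, -0.0183, 0.2011]
eef_rot: [[0.784, 0.001, 0.621], [-0.621, -0.0, 0.784], [0.001, -1.0, 0.0]]
ft_force: [0.3, 0.5, 0.7]
grip_width: 0.0857
clock: 13.92
tcp_pos: [0.443, -0.295, 0.2007]
eef_rot: [[0.784, 0.0, 0.621], [-0.621, 0.0, 0.784], [-0.0, -1.0, 0.0]]
ft_force: [1.2, 0.4, 0.4]
grip_width: 0.0854
plates 896 mean [ 0.4456 -0.2973  0.0841] med [ 0.4488 -0.2979  0.0863] rect [ 444.5 -298.4] [24.9 51.9] 52.7
plates 665 mean [ 0.4453 -0.2974  0.0895] med [ 0.4506 -0.2988  0.0918] rect [ 444.6 -298.3] [24.3 51.9] 52.2
plates 469 mean [ 0.4453 -0.2976  0.0934] med [ 0.4528 -0.3009  0.0951] rect [ 444.6 -298.2] [24.  51.9] 52.1
clock 13.975 tcp [ 0.4431 -0.2947  0.2007] xang -38.33 spin total 0.001 shift total [ 0.121  0.025 -0.018] F [-0.  -0.8  0.5] w 0.0856 down [ 0.  0. -1.]
```

View pics/g.png

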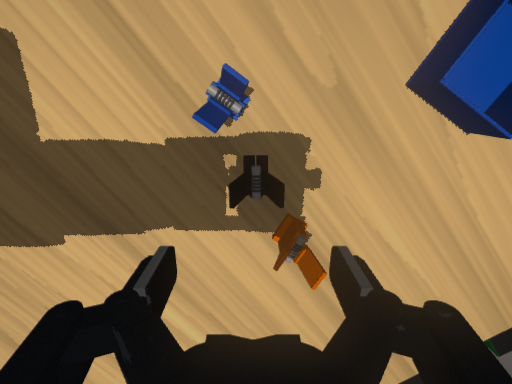

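The clip (257,185) sits squarely between the fingers. Orange (298,250) is close to the finger line, so I'll check the clearance.

```bash
python3 - <<'E'
from h import *
c=camera("wrist");w=world(c);s=read_state();R=np.array(s["eef_rot"])
g=c["pixels"].astype(int)
r=(w-np.array([.4448,-.298,.07]))@R
m=(w[...,2]>.01)&(w[...,2]<.11)&(np.abs(r[...,0])<.09)&(np.abs(r[...,2])<.12)
for n,k in (("orange",m&(g[...,0]>g[...,2]+30)&(w[...,2]>.015)),("blue",m&(g[...,2]>g[...,0]+25))):
    p=r[k]; print(n,len(p),np.percentile(p,[1,99],axis=0).round(3).tolist())
    q=p[np.abs(p[:,2])<.05]; print(" near",len(q), q.min(0) if len(q) else "", q.max(0) if len(q) else "")
E
```

```text
orange 1419 [[-0.025, -0.027, -0.103], [0.07, 0.054, -0.005]]
 near 18 [-0.02576489 -0.02767988 -0.01219909] [-0.02176052 -0.02446302  0.00538817]
blue 1596 [[-0.052, -0.028, 0.061], [-0.009, 0.059, 0.109]]
 near 0
```

```bash
python3 -m handwheel '[[0.11,0.9,-0.05,0],[0,0.9,0,0],[0,0.9,0,0],[0,0.9,0,0],[0,0.5,0,0],[0,0.29,0,0],[0,0,0,0],[0,0,0,0]]' && python3 -m handwheel '[[0,0,0,0],[0,0,0,0],[0,0,0,0],[0,0,0,0],[0,0,0,0],[0,0,0,0],[0,0,0,0],[0,0,0,0],[0,0,0,0]]' -1 35
```

```text
clock: 15.02
tcp_pos: [0.4451, -0.299, 0.0697]
eef_rot: [[0.784, 0.001, 0.62], [-0.62, -0.001, 0.784], [0.001, -1.0, -0.0]]
ft_force: [-0.6, 0.3, -0.3]
grip_width: 0.0856
clock: 16.15
tcp_pos: [0.4432, -0.2975, 0.0708]
eef_rot: [[0.784, -0.004, 0.62], [-0.62, 0.003, 0.784], [-0.005, -1.0, -0.0]]
ft_force: [-14.8, 11.9, 37.8]
grip_width: 0.0277
```

```bash
python3 -m handwheel '[[0,-0.1,0,0],[0,-0.1,0,0],[0,0,0,0],[0,0,0,0]]'
```

```text
clock: 16.65
tcp_pos: [0.4446, -0.2987, 0.0747]
eef_rot: [[0.784, -0.0, 0.621], [-0.621, 0.0, 0.784], [-0.0, -1.0, 0.0]]
ft_force: [-0.4, -0.7, -1.3]
grip_width: 0.0225
```

```bash
python3 -m handwheel '[[0,-0.4,0,0],[0,-0.8,0,0],[0,-0.8,0,0],[0,-0.9,0,0],[0,-0.9,0,0],[0,-0.8,0,0],[0,-0.5,0,0],[0,-0.2,0,0],[0,0,0,0],[0,0,0,0]]'; python3 - <<'E'
from h import *
c=camera("wrist");d=camera("scene");np.savez("s2",**d);np.savez("w2",**c)
save("i.png",np.hstack([c["pixels"][100:384,100:412],cv2.resize(d["pixels"][60:180,120:280],(480,284+76))[:284]]))
go([.5625,.0105,.26],-11)
s=read_state();R=np.array(s["eef_rot"]);p=np.array(s["tcp_pos"])
for n,q in (("wrist",c),("scene",d)):
    r=(world(q)-p)@R; m=(np.abs(r[...,0])<.035)&(np.abs(r[...,2])<.035)&(r[...,1]>-.03)&(r[...,1]<.11)
    x=r[m];print(n,len(x))
    for a in np.arange(-.03,.11,.01):
        y=x[(x[:,1]>=a)&(x[:,1]<a+.01)]
        if len(y)>2: print(round(a,2),len(y),"x",np.percentile(y[:,0],[2,98]).round(4),"z",np.percentile(y[:,2],[2,98]).round(4))
E
```

```text
clock: 17.9
tcp_pos: [0.4444, -0.2985, 0.2331]
eef_rot: [[0.784, -0.001, 0.621], [-0.621, 0.001, 0.784], [-0.001, -1.0, 0.0]]
ft_force: [-0.3, -0.3, -1.3]
grip_width: 0.0225
clock 18.0 tcp [ 0.4445 -0.2986  0.2332] xang -38.35 spin total -0.304 shift total [ 1.894 -0.895 10.864] F [ 0.3 -0.5 -0.8] w 0.0223 down [-0.001  0.001 -1.   ]
wrist 7311
-0.03 1812 x [-0.0197  0.0196] z [-0.0106  0.0121]
-0.02 825 x [-0.0241  0.0242] z [0.0014 0.0122]
-0.01 674 x [-0.0239  0.0242] z [-0.0045  0.0122]
0.0 352 x [-0.0221  0.0219] z [-0.0096  0.0124]
0.01 1167 x [-0.0088  0.0092] z [-0.0165  0.0177]
0.02 378 x [-0.0094  0.0095] z [0.0086 0.0202]
0.03 253 x [-0.0128  0.0128] z [0.0029 0.0202]
0.04 293 x [-0.0157  0.0159] z [-0.0074  0.0202]
0.05 1322 x [-0.0269  0.027 ] z [-0.0163  0.02  ]
0.06 235 x [-0.0291  0.0293] z [-0.0173  0.0203]
scene 485
-0.03 62 x [-0.0232  0.0255] z [-0.0096  0.0162]
-0.02 52 x [-0.0219  0.0247] z [-0.0088  0.0159]
-0.01 51 x [-0.0251  0.0247] z [-0.0058  0.0159]
0.0 36 x [-0.0183  0.0218] z [-0.0057  0.0164]
0.01 41 x [-0.0097  0.011 ] z [-0.0108  0.0197]
0.02 33 x [-0.0084  0.0096] z [-0.0118  0.0229]
0.03 39 x [-0.0089  0.0135] z [-0.0159  0.0246]
0.04 33 x [-0.0125  0.0162] z [-0.0169  0.0218]
0.05 81 x [-0.0259  0.0274] z [-0.0166  0.0238]
0.06 54 x [-0.0257  0.0288] z [-0.017   0.0236]
0.07 3 x [-0.0199  0.0188] z [0.007  0.0195]
```

View pics/i.png

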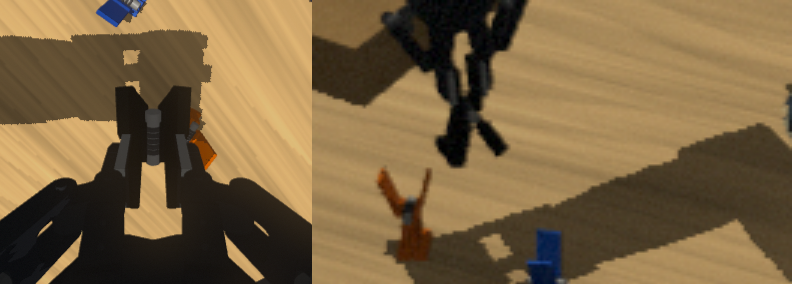

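The clip is held fully open: the jaw outsides are at ±29 mm, it is centred in tool x, and its lower ends are about 69 mm below the TCP. The neighbours stand untouched. I'll move above the card.

```bash
python3 -m handwheel '[[0,-0.2,0,-0.1013],[0,-0.3,0,-0.1013],[0,-0.3,0,-0.1013],[0.14,-0.1,0.5,0],[0.14,0,0.8,0],[0.14,0,0.9,0],[0.14,0,0.9,0],[0.14,0,0.9,0],[0.14,0,0.9,0],[0.14,0,0.9,0],[0.14,0,0.9,0],[0.14,0,0.9,0]]' && python3 -m handwheel '[[0.14,0,0.9,0],[0.14,0,0.9,0],[0.14,0,0.9,0],[0.14,0,0.6,0],[0.05,0,0.4,0],[0,0,0,0],[0,0,0,0]]'; cat > m.py <<'E'
from h import *
c=camera("wrist")
s=read_state();R=np.array(s["eef_rot"]);p=np.array(s["tcp_pos"])
w=world(c);r=(w-p)@R
m=(np.abs(r[...,0])<.035)&(np.abs(r[...,2])<.03)&(r[...,1]>.045)&(r[...,1]<.09)
g=c["pixels"].astype(int);m&=g.max(-1)<70
x=r[m];print("jaws",len(x),"x",np.percentile(x[:,0],[1,99]).round(4),"z",np.percentile(x[:,2],[1,99]).round(4),"y",np.percentile(x[:,1],[95,99,99.8]).round(4))
k=np.hypot(w[...,0]-.563,w[...,1]-.01)<.12
rect("cardtop",w[k&(w[...,2]>.115)&(w[...,2]<.128)&(g[...,0]>g[...,2]+12)]);rect("foot",w[k&(w[...,2]>.022)&(w[...,2]<.038)])
go([.5625,.0107,.178],-11)
E
python3 m.py
```

```text
clock: 19.5
tcp_pos: [0.5254, -0.0803, 0.2604]
eef_rot: [[0.981, -0.001, 0.195], [-0.195, 0.0, 0.981], [-0.001, -1.0, 0.0]]
ft_force: [-0.3, -0.0, -0.2]
grip_width: 0.0224
clock: 20.38
tcp_pos: [0.5643, 0.0228, 0.2608]
eef_rot: [[0.981, -0.0, 0.192], [-0.192, -0.0, 0.981], [-0.0, -1.0, -0.0]]
ft_force: [0.6, -0.4, -1.4]
grip_width: 0.0226
jaws 1671 x [-0.0282  0.0288] z [-0.0173  0.0202] y [0.0632 0.0661 0.068 ]
cardtop 427 mean [0.5685 0.0421 0.1263] med [0.5687 0.0428 0.1263] rect [568.3  40.3] [89.2  4.3] 78.8
foot 3264 mean [0.567  0.0359 0.0311] med [0.5665 0.0381 0.0312] rect [564.5  23.2] [133.8  60. ] 78.9
clock 20.425 tcp [0.5643 0.0227 0.2609] xang -11.06 spin total -0.001 shift total [ 0.017  2.763 -0.404] F [ 0.2 -0.5 -0.4] w 0.0227 down [-0. -0. -1.]
```

The card line agrees with the target to under 0.5 mm. I'll shift along the edge, then lower.

```bash
python3 -m handwheel '[[0.02,0,-0.3,0],[0,0,-0.15,0],[0,0.4,0,0],[0,0.4,0,0],[0,0.4,0,0],[0,0,0,0],[0,0,0,0]]' && python3 m.py && python3 -m handwheel '[[0,0.4,0,0],[0,0.4,0,0],[0,0.3,0,0],[0,0.25,0,0],[0,0.2,0,0],[0,0,0,0],[0,0,0,0]]' && python3 m.py && python3 - <<'E'
from h import *
c=camera("wrist");d=camera("scene");t=camera("top")
save("j.png",np.hstack([c["pixels"][50:384,100:412],cv2.resize(d["pixels"][130:230,205:345],(468,334))]))
w=world(d);k=(np.hypot(w[...,0]-.5625,w[...,1]-.0107)<.09)
s=read_state();R=np.array(s["eef_rot"]);r=(w-np.array([.5625,.0107,.125]))@R;g=d["pixels"].astype(int)
x=r[k&(g.max(-1)<70)&(r[...,1]>-.03)&(r[...,1]<.03)];print(np.percentile(x,[1,50,99],axis=0).round(4))
E
```

```text
clock: 21.3
tcp_pos: [0.5626, 0.01, 0.2251]
eef_rot: [[0.982, 0.0, 0.191], [-0.191, 0.0, 0.982], [0.0, -1.0, 0.0]]
ft_force: [-0.9, -0.1, -0.6]
grip_width: 0.0226
jaws 1691 x [-0.0284  0.0289] z [-0.0174  0.02  ] y [0.0641 0.067  0.0682]
cardtop 546 mean [0.5686 0.0438 0.1263] med [0.569  0.0472 0.1263] rect [561.9  10.1] [150.2   4.4] 79.0
foot 3967 mean [0.5674 0.0371 0.0312] med [0.5669 0.0393 0.0312] rect [564.8  24.4] [131.1  60.2] 79.0
clock 21.35 tcp [0.5627 0.01   0.2252] xang -11.0 spin total 0.0 shift total [-0.012  1.574  0.021] F [-0.7  0.1 -2. ] w 0.0228 down [ 0.001 -0.    -1.   ]
clock: 22.22
tcp_pos: [0.5626, 0.0099, 0.1787]
eef_rot: [[0.982, 0.0, 0.191], [-0.191, -0.0, 0.982], [0.0, -1.0, 0.0]]
ft_force: [-0.0, -0.9, -0.5]
grip_width: 0.0225
jaws 1700 x [-0.0285  0.0289] z [-0.0181  0.02  ] y [0.0638 0.0669 0.0677]
cardtop 1626 mean [0.5738 0.0212 0.1239] med [0.5748 0.0214 0.1256] rect [563.   10.3] [149.5  57.5] 79.0
foot 4480 mean [0.5691 0.0452 0.0312] med [0.5689 0.0469 0.0313] rect [566.7  33.6] [111.5  60.1] 78.9
clock 22.275 tcp [0.5626 0.0099 0.1787] xang -11.0 spin total -0.0 shift total [-0.01   0.024  0.024] F [-0.2  0.6 -0.7] w 0.0225 down [ 0.001 -0.    -1.   ]
[[-0.0217 -0.0279 -0.0707]
 [ 0.0044  0.0052  0.0103]
 [ 0.0311  0.0283  0.0729]]
```

View pics/j.png

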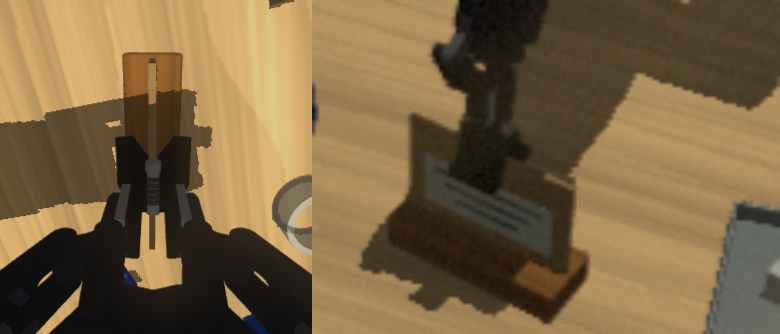

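The card runs midway between the open jaws, which sit either side of its top edge. There is no contact force and the clip is centred to about 0.5 mm, with its mouth about 15 mm below the edge. Handing in.

```bash
python3 -c "
from h import *
print(finish_job())"
```

```text
the job is handed in; nothing more can be done
None
```

I took the channel off the card and set it on the floor of the grey tray. I then squeezed the black spring clip fully open and handed in with it held astride the middle of the card's top edge. The arm's clock read about 22 s.

**Last checks:**
- **Opening:** the jaw outsides stood at about ±29 mm, which fits fully open.
- **Position:** the card line ran through the middle of the mouth to about 0.5 mm. The mouth was about 15 mm below the edge.
- **Contact:** the wrist force was about 1 N or less.
- **Channel:** after I released it, the wrist picture showed it in the tray.
- **Other things:** the blue and orange clips were still standing in the last view that showed them, after the lift. I did not re-measure the other bystanders at the end.

**What disagreed:**
- The wrist force rose to about 40 N for a moment while I was closing on the clip, because the pads swing forward and pressed it onto the bench. I raised the arm a few millimetres and the force went back to zero.
- The gripper opening read 22.5 mm against the 24 mm given for the closed plates. It had also read about 1 mm low on the channel.
- The scene camera was too coarse to measure the gap between jaws and card, so that rests on the wrist camera.

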